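# Lift the big biscuit off the baking tray with the slice

### The arm

A 6-joint arm with a two-finger parallel gripper is mounted at the origin on a cart in front of the work surface, level with it; the furniture and walls round the work are solid. World frame = base frame: x ahead of the robot, y to its left, z up, the work surface at z = 0. Lengths are in m, angles in rad, forces in N, time in s.
With the tool pointing down it reaches from about 0.25 to 0.725 m from the base axis. Payload 4 kg.
Tool frame: the origin (TCP) lies midway between the tips of the shut fingers; the grasp point (between the pads) lies 19 mm behind it; z points along the fingers, y is the line along which they close (so a half turn about z gives the same grasp; the last joint's range is limited). The gripper opens to 85 mm and grips with 20 to 120 N. Pads are 22 mm wide; open, the fingers measure 114 mm over their backs; the gripper's body (76 mm by 85 mm) begins 54 mm behind the grasp point. The pads swing forward as they close: fully open they stand 13 mm farther back than shut.
Start: joints at [0, 0.241, 0.005, 1.335, 0, 1.571], TCP at [0.5, -0, 0.231] pointing down, gripper open.
Joint ranges: [-2.72, 2.72], [-1.05, 1.87], [-1.09, 1.28], [-1.99, 2.15], [-1.42, 1.44], [-3.14, 3.14]. Speed limits (rad/s): [2.79, 2.79, 3.14, 3.14, 3.14, 3.14].

### API

Orientations are given as a unit quaternion [x, y, z, w].
In Python, from workcell import monitor, vision, job gives the robot as it stands.
- The arm moves only by the tool move_arm, never from a script. Its argument "moves" is a list that holds one entry, the list of rows, each a list of 5 numbers: the shift along the world's x, y, z in m, then the turn about the world's z in degrees, then the opening in per cent of the stroke, from 0 (shut) to 100 (fully open). In form: [[[x, y, z, turn, gripper], ...]]. A call has 1 to 5 rows; each row is the pose to reach, as a shift and turn from the pose commanded when the call began; what a row does not reach only later rows make up. A row lasts 1/8 s, in which the tool goes at most 62.5 mm and 10.7 degrees, less where a joint would pass 70% of its speed; a pose out of reach is approached as far as the arm can. A call with a gripper value outside its range is refused whole. The fingers move at their own pace and stop on an object; the grip force is fixed at half the most. Time passes only in rows, so rows that repeat a pose let the fingers close. It gives the time, the measured TCP pose, the force, the opening and the grip force at its end, in the units of the state.
- monitor.get_obs(): the state, without advancing time (a new reading comes with each control period).
- vision.camera(name): name is "scene" or "side" or "wrist"; returns a dict with "color" (480x640x3 uint8, red, green, blue), "camera_matrix" (3x3 intrinsics, pixels), "k1" (the pictures are not rectified: a ray, as slopes to the right and down, at radius r is drawn at 1 + k1 r^2 times it, then the intrinsics apply), "eye" and "attitude" of the camera in the world; the wrist camera has in their place "hand_eye" (4x4, takes a point from camera to tool coordinates, whose origin is the TCP and whose axes are the flange's). Camera axes: x right, y up, looking along -z (the intrinsics and any distortion apply to the point x, -y, -z); pixel columns grow to the right and rows downward; lengths in m; the calibration is good to about 2 mm. A picture is of the moment at which its call begins: read the wrist's pose just before it. There is no depth.
- job.job_done(): hands the job in; it is judged then, once.
The state is a dict: "clock": time; "joint_pos": joint angles; "joint_vel": joint speeds; "tau": joint torques, N m; "eef_pos": TCP position; "tool_rot": TCP orientation; "ft_force": force on the tool from outside, world axes, zero at the start; "ft_torque": the same for the moment, N m; "grip_width": finger opening in m; "grasp_force": force on a finger pad.
Only numpy, scipy, OpenCV 4.12 (cv2) and the standard library are available. Lean on these libraries where they do the work, as an engineer would, in place of code of your own. Each camera call takes 0.05 s, during which the arm holds its last target. There are 200 camera calls.

### The job

Pick up the metal slice by its wooden handle, lay its blade on the baking tray and slide it under the big biscuit, letting the end rim of the tray stop the biscuit from running away. Then lift the biscuit on the blade and finish while still holding the slice, with the biscuit level and still about 15 cm above the worktop, so that I can look at its underside. Keep the fingers off the biscuits, leave the small one on the tray and the tray where it stands, and do not disturb the other things.

Things in the scene. Friction and masses are not known exactly. Their poses are not given: they have to be found in the camera images.
- turner_handle (a point): Where to grip the slice (a cranked kitchen turner, 130 g): the middle of the front half of its straight wooden handle, which is a bar 110 long, 20 wide, 24 high with flat sides. Lying on its blade, the slice carries the handle level in the air, its centre line 64 above the blade's underside (52 to 76). The handle reaches from 30 in front of this point to 80 behind it. Axes: x along the handle towards the blade, y to the left across the handle, z up
- turner_blade (a point): Centre of the top face of the slice's flat slotted steel blade: 90 long (x, 45 each way), 76 wide (y), 2 thick. Straight leading edge at +x; at the back edge (-x) two 6 mm wires rise steeply to the handle, whose centre line is level, 62 above this point and directly behind it; turner_handle lies 105 behind (-x). Same axes as turner_handle
- turner: The whole slice; origin at the centre of the blade's underside, same axes as turner_blade
- tray: Loose grey metal baking tray, 0.9 kg, standing on the worktop. Origin at the centre of its underside; x along its length towards the end where the biscuits lie, y across, z up. Inner floor 300 (x) by 190 (y), its top 3 above the worktop; thin rims on all four sides, leaning slightly outwards, top edge 20 above the worktop. The biscuits lie side by side near the +x end, 5 to 40 short of its rim, with bare floor behind them (-x)
- tray_stop (a point): Middle of the foot of the rim at the tray's +x end, on the inner floor (150 from the tray's centre); axes as the tray. Above and beyond the tray hang wall cupboards: undersides at z = 0.52, fronts and handles from x = 0.51 on; keep the wrist in front of or below them
- biscuit_big_mid (a point): Centre of the big biscuit (the one to lift): a hard golden round shortbread, 82 in diameter, 14 thick, 65 g, its lower edge rounded by 4 to 6, lying flat in the tray; this point is 7 above its underside. z up
- biscuit_small_mid (a point): Centre of the small biscuit, to be left on the tray: 58 in diameter, 12 thick, 30 g, lying beside the big one with 5 to 35 between their edges, to its left or its right. z up
- biscuit_big: The big biscuit as a body, origin at the centre of its underside
- biscuit_small: The small biscuit as a body, origin at the centre of its underside
- mug: Bystander: tall cream mug, 78 across, 101 high, origin under it
- egg_timer: Bystander: round wind-up kitchen timer, 66 across, 55 high, origin under it
- teaspoon: Bystander: steel teaspoon, 139 long, lying on the worktop
Things that resemble listed ones, but are neither listed nor needed, are in the scene too. What is shaped like the biscuit_small but blue or pink is not meant.

How it is judged:
On the way, in this order (a step that is already met when the one before it is completed fails the run):
1. the slice is lifted clear of the worktop in the fingers, the big biscuit still lying in the tray (height (world z) of turner_blade above 0.03 m and contact force between turner and the fingers above 2 N and height (world z) of biscuit_big_mid below 0.02 m), for 0.2 s.
2. the blade lies under the big biscuit in the tray (horizontal distance between turner_blade and biscuit_big_mid below 0.038 m and height (world z) of turner_blade below 0.025 m and height (world z) of biscuit_big_mid below 0.04 m and z of biscuit_big_mid in the frame of turner_blade above 0.002 m), for 0.1 s.
At the end, for the whole second after the job is handed in: The slice is in the fingers, the big biscuit flat on its blade and touching nothing else: over 100 mm above the worktop, within 40 mm of the blade's centre from above, biscuit and blade level within 8 degrees, below 20 mm/s, slice off the tray. Small biscuit flat on the tray, tray on the worktop (height (world z) of biscuit_big_mid above 0.1 m and height (world z) of turner_blade above 0.09 m and angle between each of biscuit_big_mid, turner_blade's own z axis and vertical below 0.14 rad and horizontal distance between turner_blade and biscuit_big_mid below 0.04 m and linear speed of biscuit_big below 0.02 m/s and angular speed of biscuit_big below 0.2 rad/s and contact force between turner and the fingers above 2 N and contact force between biscuit_big and turner above 0.2 N and contact force between biscuit_big and the arm below 0.1 N and contact force between biscuit_big and the fingers below 0.1 N and contact force between each of biscuit_big, turner and tray below 0.05 N and height (world z) of biscuit_small_mid below 0.02 m and contact force between biscuit_small and tray above 0.05 N and height (world z) of tray below 0.01 m); the arm keeps its last pose, push and grip.
It fails at once if the fingers or the arm touch a biscuit (contact force between any of biscuit_big, biscuit_small and the fingers above 0.5 N or contact force between any of biscuit_big, biscuit_small and the arm above 0.5 N).
It fails at once if the small biscuit is shoved by more than 50 mm or leaves the tray floor (distance of biscuit_small_mid from where it was at the start of the episode above 0.05 m or height (world z) of biscuit_small_mid above 0.03 m).
It fails at once if the tray is shoved by more than 50 mm or lifted (distance of tray from where it was at the start of the episode above 0.05 m or height (world z) of tray above 0.02 m).
It fails at once if a bystander (mug, timer, teaspoon) is pushed by more than 30 mm (distance of any of mug, egg_timer, teaspoon from where it was at the start of the episode above 0.03 m).
It also fails if it takes over 51 s, if anything falls off the work surface, if the arm or the gripper's body presses on something with over 40 N, if the wrist force passes 120 N, or if a joint passes its speed limit or range.

## Working session

There is one attempt and no reset: what is moved stays moved. The work goes in short steps, Python scripts to look and compute and a tool call to move; the robot and the scene stay as the last step left them, time stands still between calls to the robot, and variables do not carry over. Pictures are saved under pics/ and viewed, at most 12 in all, crops included, and the job is handed in when it is done.

Besides the shell and the picture viewer there is one more tool, called after "Emit:" by a JSON object that holds its "method" and its "body". move_arm: Moves the arm, as the interface text tells. Its arguments: {"type":"object","properties":{"moves":{"type":"array","items":{"type":"array","items":{"type":"array","items":{"type":"number"}}}}},"required":["moves"]}

```bash
mkdir -p pics; ls; cat > h.py <<'E'
import numpy as np, cv2, json
from workcell import monitor, vision, job
from scipy.spatial.transform import Rotation as R
def snap(n,f):
    o=monitor.get_obs(); c=vision.camera(n)
    cv2.imwrite(f'pics/{f}.png',c['color'][:,:,::-1])
    d={k:np.asarray(v).tolist() for k,v in c.items() if k!='color'}
    d['pos']=np.asarray(o['eef_pos']).tolist(); d['rot']=np.asarray(o['tool_rot']).tolist()
    json.dump(d,open(f'pics/{f}.json','w')); return d
def cam(f):
    d=json.load(open(f'pics/{f}.json')) if isinstance(f,str) else f
    if 'hand_eye' in d:
        H=np.array(d['hand_eye']); Rt=R.from_quat(d['rot']).as_matrix()
        return np.array(d['camera_matrix']),d['k1'],Rt@H[:3,3]+np.array(d['pos']),Rt@H[:3,:3]
    a=np.array(d['attitude']); 
    return np.array(d['camera_matrix']),d['k1'],np.array(d['eye']),(R.from_quat(a).as_matrix() if a.size==4 else a)
def ray(f,u,v):
    K,k,e,A=cam(f)
    x,y=(u-K[0,2])/K[0,0],(v-K[1,2])/K[1,1]; s=1.
    for _ in range(30): s=1+k*((x/s)**2+(y/s)**2)
    w=A@np.array([x/s,-y/s,-1]); return e,w/np.linalg.norm(w)
def onz(f,u,v,z):
    e,w=ray(f,u,v); return e+w*(z-e[2])/w[2]
def tri(*obs):
    M=np.zeros((3,3));b=np.zeros(3)
    for o in obs:
        e,w=ray(*o);P=np.eye(3)-np.outer(w,w);M+=P;b+=P@e
    p=np.linalg.solve(M,b)
    return p,[float(np.linalg.norm((np.eye(3)-np.outer(w,w))@(p-e))) for e,w in (ray(*o) for o in obs)]
def proj(f,p):
    K,k,e,A=cam(f); q=A.T@(np.array(p)-e); x,y=q[0]/-q[2],-q[1]/-q[2]; s=1+k*(x*x+y*y)
    return K[0,0]*x*s+K[0,2],K[1,1]*y*s+K[1,2]
E
python3 - <<'E'
from h import *
for n in('scene','side','wrist'):
    d=snap(n,n+'0'); print(n,d)
a=[cv2.imread(f'pics/{n}0.png') for n in('scene','side','wrist')]
o=monitor.get_obs(); print(o)
E
```

```text
pics
scene {'camera_matrix': [[558.2022397562608, 0.0, 314.31980654412257], [0.0, 558.2022397562608, 231.6788105736248], [0.0, 0.0, 1.0]], 'k1': -0.11881632755074413, 'eye': [-0.11757085523859442, 0.06516522504643348, 1.1416029644344092], 'attitude': [-0.17340144484588133, 0.18382969021427759, 0.7126550188021517, -0.6544168458232019], 'pos': [0.49935867082515956, 6.009722795171122e-06, 0.2304154878551146], 'rot': [0.7071084856421301, 0.7071043089702596, -0.0007315425473399666, -0.0007420337504456309]}
side {'camera_matrix': [[499.7482688454481, 0.0, 328.9269661310732], [0.0, 499.7482688454481, 248.20861716880364], [0.0, 0.0, 1.0]], 'k1': -0.12473660590261768, 'eye': [0.33744683287665284, -0.544602659121947, 1.0456647415958649], 'attitude': [0.2789380988913013, -0.03625865031609705, -0.11344816026153866, 0.9528947277624292], 'pos': [0.4993677328089695, 1.6239381877663008e-05, 0.23040579624013818], 'rot': [0.7070883153759286, 0.7071244463453448, -0.0007561234504328604, -0.0007482759843431255]}
wrist {'camera_matrix': [[408.20999447716105, 0.0, 323.7593257099174], [0.0, 408.209994477161
[... 582 characters left out ...]
[ 1.87764403e-05,  2.41267829e-01,  4.04774123e-03,  1.33521383e+00,
       -1.22161033e-05,  1.57080630e+00]), 'joint_vel': array([ 5.38893255e-04, -1.61881765e-03,  2.28916321e-03,  5.91793106e-04,
        1.28397499e-03,  4.34446192e-05]), 'tau': array([-1.62746033e-03, -3.72633219e+01,  2.52638429e+01,  1.23480460e-02,
       -1.30651040e-05,  1.49362950e-05]), 'eef_pos': array([4.99521740e-01, 5.67165276e-06, 2.30608899e-01]), 'tool_rot': array([ 7.07103428e-01,  7.07109660e-01, -5.83304252e-04, -5.74649520e-04]), 'ft_force': array([ 0.69901761,  0.00649855, -0.10934015]), 'ft_torque': array([ 0.00333285, -0.03922994,  0.02131209]), 'grasp_force': 0.0, 'grip_width': 0.08545793793156316}
```

View pics/scene0.png

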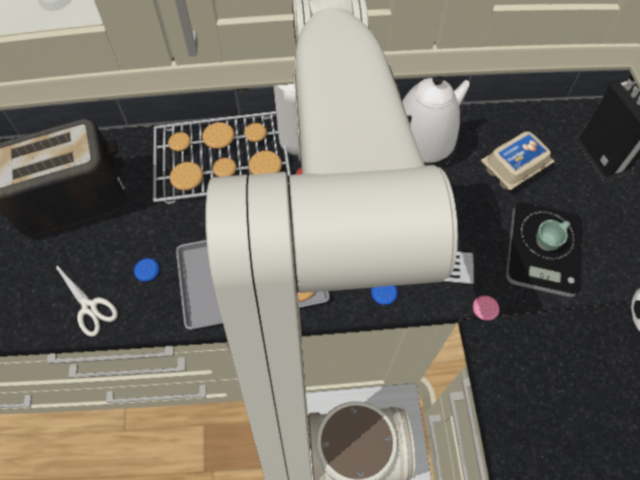

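View pics/side0.png

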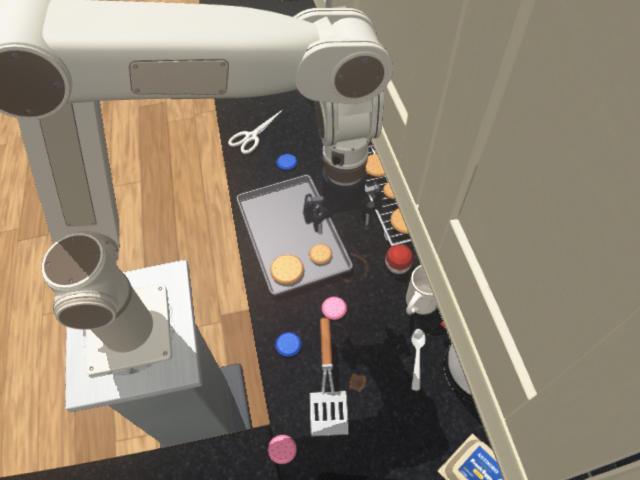

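```bash
python3 - <<'E'
from h import *
i=cv2.imread('pics/side0.png'); S=4
a=cv2.resize(i[170:300,232:360],None,fx=S,fy=S,interpolation=cv2.INTER_CUBIC)
b=cv2.resize(i[300:450,290:360],None,fx=S,fy=S,interpolation=cv2.INTER_CUBIC)
o=np.zeros((600,a.shape[1]+b.shape[1],3),np.uint8); o[:a.shape[0],:a.shape[1]]=a; o[:,a.shape[1]:]=b
print(o.shape); cv2.imwrite('pics/c1.png',o)
E
```

```text
(600, 792, 3)
```

View pics/c1.png

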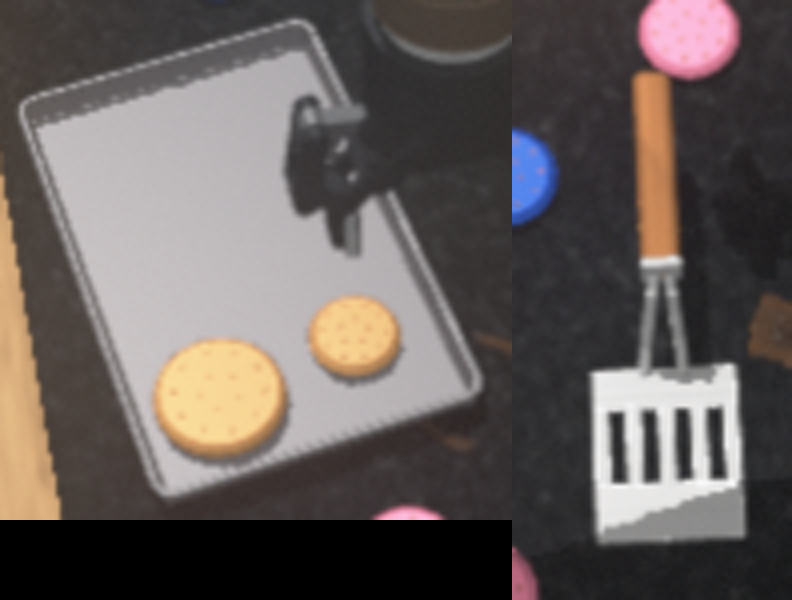

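View pics/wrist0.png

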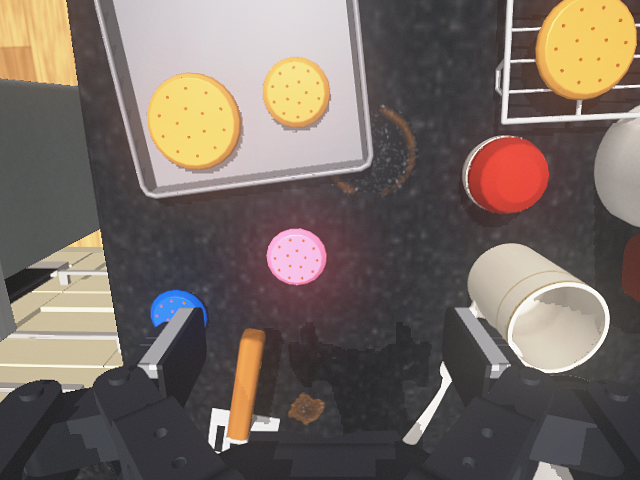

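```bash
python3 - <<'E'
from h import *
np.set_printoptions(precision=4,suppress=True)
print('big',tri(('side0',287,267.8),('wrist0',194,118.5)),onz('side0',287,267.8,.017),onz('wrist0',194,118.5,.017))
print('small',tri(('side0',320.8,253.2),('wrist0',296,90.5)),onz('wrist0',296,90.5,.015))
print('hback',tri(('side0',324.8,318.5),('wrist0',255,336)))
b=onz('side0',324.8,318.5,.076);f=onz('side0',327.3,364.5,.076);print('h',b,f,np.linalg.norm(f-b),np.degrees(np.arctan2(*(f-b)[1::-1])))
c=[onz('side0',*p,.002) for p in[(310,393),(346.5,391.3),(348.5,434.5),(311.8,435.8)]];print(np.array(c),np.mean(c,0),[np.linalg.norm(c[i]-c[i-1]) for i in range(4)])
for q in[(0,1),(3,2)]:pass
bk=(c[0]+c[1])/2;fr=(c[2]+c[3])/2;print('blade dir',np.degrees(np.arctan2(*(fr-bk)[1::-1])))
# tray top corners (rim top z=.02)
for n,p in(('w -y,-x',(152,196)),('w -y,+x',(371,165))):print(n,onz('wrist0',*p,.02))
for n,p in(('s near',(232+163/4,170+495/4)),('s right',(232+480/4,170+392/4)),('s far',(232+312/4,170+22/4)),('s left',(232+22/4,170+100/4))):print(n,onz('side0',*p,.02))
E
```

```text
big (array([0.3882, 0.0691, 0.0102]), [0.0011945479478638384, 0.0011945479478637838]) [0.3888 0.0643 0.017 ] [0.3892 0.0698 0.017 ]
small (array([0.4765, 0.0917, 0.0079]), [0.0014434649857574904, 0.0014434649857576558]) [0.4756 0.0919 0.015 ]
hback (array([ 0.4404, -0.1075,  0.067 ]), [0.00013852941134869328, 0.00013852941134875963])
h [ 0.4396 -0.1116  0.076 ] [ 0.4209 -0.2118  0.076 ] 0.10192571908561114 -100.60431893048809
[[ 0.3769 -0.2392  0.002 ]
 [ 0.4527 -0.2538  0.002 ]
 [ 0.4339 -0.342   0.002 ]
 [ 0.3609 -0.327   0.002 ]] [ 0.4061 -0.2905  0.002 ] [np.float64(0.08923650531376304), np.float64(0.0772284333604066), np.float64(0.09024773383972214), np.float64(0.07458925986124589)]
blade dir -101.18230247147523
w -y,-x [0.3468 0.004  0.02  ]
w -y,+x [0.5393 0.0309 0.02  ]
s near [0.3432 0.002  0.02  ]
s right [0.5389 0.026  0.02  ]
s far [0.5042 0.3313 0.02  ]
s left [0.3043 0.3106 0.02  ]
```

Emit:
{"method": "move_arm", "body": {"moves": [[[-0.019,-0.05,0,-3,100],[-0.038,-0.1,0,-6,100],[-0.056,-0.15,0,-9,100],[-0.0745,-0.19,0,-11,100],[-0.0745,-0.19,0,-11,100]]]}}

```text
clock: 0.78
eef_pos: [0.4241, -0.1922, 0.231]
tool_rot: [0.773, 0.634, -0.0, -0.0]
ft_force: [-0.6, 0.3, 0.6]
grip_width: 0.0857
grasp_force: 0.0
```

```bash
python3 - <<'E'
from h import *
np.set_printoptions(precision=4,suppress=True)
d=snap('wrist','wrist1');print(d['pos'],d['rot'],monitor.get_obs()['clock'])
u=np.array([-.189,-.982])
for s,z in((-80,.076),(30,.076),(60,.002),(105,.002),(150,.002)):
    p=np.array([.425,-.187])+u*s/1000; print(s,proj('wrist1',[*p,z]))
snap('scene','scene1');snap('side','side1')
a=cv2.imread('pics/wrist1.png');b=cv2.imread('pics/scene1.png')
o=np.zeros((480,800,3),np.uint8);o[:,:400]=a[:,120:520];o[:,400:]=cv2.resize(b[180:340,140:340],None,fx=2,fy=2,interpolation=cv2.INTER_CUBIC)[:480,:400] if 0 else 0
o[:320,400:]=cv2.resize(b[190:350,170:370],(400,320),interpolation=cv2.INTER_CUBIC)
cv2.imwrite('pics/c2.png',o)
E
```

```text
[0.42411118915183055, -0.192172012415435, 0.23104527292823127] [0.7732790354864223, 0.6340657453399346, -0.0003283634617955579, -0.0002367300962479942] 0.825
-80 (np.float64(323.3019296084817), np.float64(95.79639876279114))
30 (np.float64(324.38995837145666), np.float64(246.68620537856452))
60 (np.float64(324.53790630883515), np.float64(252.02560746826862))
105 (np.float64(324.8411875085793), np.float64(294.75619413924045))
150 (np.float64(325.1239041080641), np.float64(334.6667943709538))
```

View pics/c2.png

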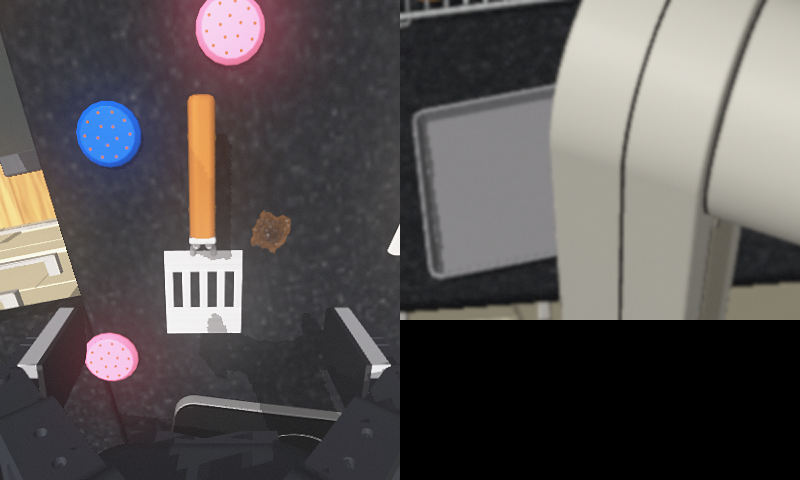

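```bash
python3 - <<'E'
from h import *
np.set_printoptions(precision=4,suppress=True)
print(tri(('wrist1',321,97),('side0',324.8,318.5)),tri(('wrist1',322.5,240),('side0',327.3,364.5)),tri(('wrist1',321,97),('wrist0',255,336)))
c=[tri(('wrist1',*a),('side0',*b)) for a,b in(((285,251),(310,393)),((362,251),(346.5,391.3)),((361,333),(348.5,434.5)),((287,333),(311.8,435.8)))]
P=np.array([x[0] for x in c]);print(P,P.mean(0))
for z in(.076,):
  b=onz('wrist1',321,97,z);f=onz('wrist1',322.5,240,z);v=(f-b);print(b,f,np.degrees(np.arctan2(v[1],v[0])),b+.08*v/np.linalg.norm(v))
E
```

```text
(array([ 0.4393, -0.1089,  0.0706]), [0.000921809028185044, 0.0009218090281849216]) (array([ 0.4199, -0.2113,  0.0753]), [0.0010195934531675368, 0.001019593453167531]) (array([ 0.4391, -0.1087,  0.0645]), [0.0007469275180275935, 0.0007469275180275584])
[[ 0.3766 -0.2384 -0.0005]
 [ 0.4511 -0.253  -0.0001]
 [ 0.4337 -0.3414 -0.0008]
 [ 0.3595 -0.3262  0.0001]] [ 0.4052 -0.2897 -0.0003]
[ 0.4384 -0.1089  0.076 ] [ 0.419  -0.2109  0.076 ] -100.78706574418379 [ 0.4234 -0.1875  0.076 ]
```

Emit:
{"method": "move_arm", "body": {"moves": [[[0,0.005,-0.05,0,100],[0,0.005,-0.1,0,100],[0,0.005,-0.15,0,100],[0,0.005,-0.188,0,100],[0,0.005,-0.188,0,100]]]}}

```text
clock: 1.55
eef_pos: [0.4232, -0.1825, 0.0407]
tool_rot: [0.771, 0.637, -0.002, -0.003]
ft_force: [0.6, -0.1, 0.3]
grip_width: 0.0854
grasp_force: 0.0
```

Emit:
{"method": "move_arm", "body": {"moves": [[[0,0,0,0,0],[0,0,0,0,0],[0,0,0,0,0],[0,0,0,0,0],[0,0,0,0,0]]]}}

```text
clock: 2.17
eef_pos: [0.4262, -0.1853, 0.0442]
tool_rot: [0.772, 0.636, 0.0, 0.001]
ft_force: [-0.6, 0.8, 5.2]
grip_width: 0.0188
grasp_force: 60.8
```

Emit:
{"method": "move_arm", "body": {"moves": [[[0,0,0.02,0,0],[0,0,0.045,0,0],[0,0,0.08,0,0],[0,0,0.1,0,0],[0,0,0.1,0,0]]]}}

```text
clock: 2.8
eef_pos: [0.4264, -0.1854, 0.1444]
tool_rot: [0.772, 0.636, 0.001, 0.001]
ft_force: [-0.3, 0.0, -0.8]
grip_width: 0.0192
grasp_force: 60.0
```

Emit:
{"method": "move_arm", "body": {"moves": [[[-0.007,0.05,0,4,0],[-0.014,0.1,0,8,0],[-0.021,0.15,0,12,0],[-0.028,0.2,0,16,0],[-0.035,0.25,0,18,0]]]}}

```text
clock: 3.42
eef_pos: [0.3891, 0.0663, 0.1419]
tool_rot: [0.662, 0.749, -0.001, -0.001]
ft_force: [0.5, -0.6, -1.3]
grip_width: 0.0192
grasp_force: 60.0
```

Emit:
{"method": "move_arm", "body": {"moves": [[[-0.005,0.05,0,0,0],[-0.011,0.1,0,0,0],[-0.018,0.15,0,0,0],[-0.025,0.215,0,0,0],[-0.025,0.215,0,0,0]]]}}

```text
clock: 4.05
eef_pos: [0.3643, 0.2834, 0.1417]
tool_rot: [0.66, 0.751, -0.0, -0.001]
ft_force: [0.8, -0.8, -1.9]
grip_width: 0.0193
grasp_force: 59.9
```

```bash
python3 - <<'E'
from h import *
o=monitor.get_obs();print(o['clock'],o['eef_pos'],o['tool_rot'],o['ft_force'],o['ft_torque'],o['grasp_force'])
snap('wrist','wrist2');snap('side','side2')
a=cv2.imread('pics/side2.png')[120:320,220:380];b=cv2.imread('pics/wrist2.png')
out=np.zeros((500,800,3),np.uint8);out[:500,:400]=cv2.resize(a,(400,500),interpolation=cv2.INTER_CUBIC);out[:480,400:]=b[:,120:520]
cv2.imwrite('pics/c3.png',out)
E
```

```text
4.05 [0.36429677 0.28336258 0.14174878] [ 6.60229694e-01  7.51063471e-01 -3.69465970e-04 -5.27492915e-04] [ 0.76074355 -0.84092585 -1.89619201] [0.08075204 0.01826562 0.00246862] 59.9376779794693
```

View pics/c3.png

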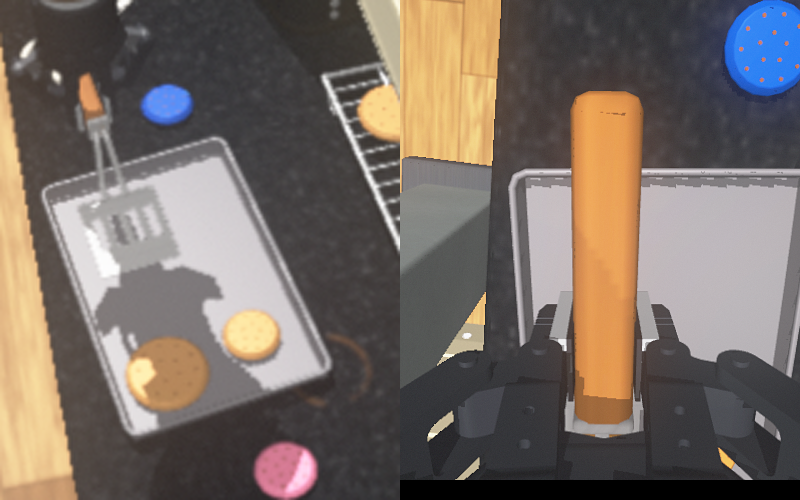

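```bash
python3 - <<'E'
from h import *
from scipy.optimize import least_squares
np.set_printoptions(precision=4,suppress=True)
obs=np.array([(252,202.8),(282.8,194.8),(291.2,220.8),(262,228.8)])
loc=np.array([(-45,-38,0),(-45,38,0),(45,38,0),(45,-38,0)])/1000
th=np.radians(-82.6)
def pred(p):
    # pos 3, yaw, pitch
    Rr=R.from_euler('ZYX',[p[3],p[4],0]); 
    return np.array([proj('side2',Rr.apply(l*[1,1,1])+p[:3]) for l in loc])
# order check: y left of blade => +x world side
g=np.array([.3643,.2834,.162]);p0=np.array([*(g[:2]+.105*np.array([np.cos(th),np.sin(th)])),.1,th,0])
print(pred(p0),'\n',obs)
f=lambda q:(pred(np.array([*q[:2],p0[2]+.105*-np.sin(q[3])*1,q[2],q[3]]))-obs).ravel()
s=least_squares(f,[p0[0],p0[1],th,0]);print(s.x,np.degrees(s.x[2:]),s.fun,p0)
# tray & biscuits again
d=np.array([np.cos(np.radians(-82.9)),np.sin(np.radians(-82.9))]);n=np.array([-d[1],d[0]])
big=np.array([.3887,.0675]);c=p0[:2]
print('along',(big-c)@d,'lat blade rel big (+ to small)',(c-big)@n)
E
```

```text
[[250.218  200.7371]
 [280.2835 191.8789]
 [292.1774 219.9252]
 [261.0098 229.47  ]] 
 [[252.  202.8]
 [282.8 194.8]
 [291.2 220.8]
 [262.  228.8]]
[ 0.3791  0.1652 -1.4855 -0.1233] [-85.1154  -7.0647] [-0.1062 -0.1869 -0.1382 -0.1359  1.628  -0.1952 -1.3848  0.4176] [ 0.3778  0.1793  0.1    -1.4416  0.    ]
along 0.1122617807359652 lat blade rel big (+ to small) 0.003022435746165549
```

```bash
python3 - <<'E'
from h import *
np.set_printoptions(precision=1,suppress=True)
g=np.array([.3643,.2834,.162])
for pit in(-8,-4,0,4):
    Rr=R.from_euler('ZYX',[np.radians(-82.6),np.radians(pit),0])
    print(pit,[np.array(proj('wrist2',g+Rr.apply(np.array(l)/1000))) for l in[(-80,10,12),(-80,-10,12),(-80,10,-12),(-80,-10,-12),(30,10,12),(30,-10,12)]])
a=cv2.imread('pics/side2.png')[185:240,240:300];b=cv2.imread('pics/wrist2.png')[70:150,270:380]
o=np.zeros((480,800,3),np.uint8);o[:440,:480]=cv2.resize(a,None,fx=8,fy=8,interpolation=cv2.INTER_CUBIC);o[:320*3//4,480:480+320]=cv2.resize(b,(320,240),interpolation=cv2.INTER_CUBIC)
cv2.imwrite('pics/c4.png',o)
E
```

```text
-8 [array([360.4,  87.6]), array([289.3,  87.7]), array([354.2, 102.1]), array([295.3, 102.2]), array([355.7, 442. ]), array([294.2, 442. ])]
-4 [array([362.2,  87.4]), array([287.6,  87.4]), array([355.5,  97.2]), array([294.1,  97.2]), array([355.2, 439.9]), array([294.6, 439.9])]
0 [array([364.1,  88.7]), array([285.7,  88.8]), array([356.9,  93. ]), array([292.7,  93.1]), array([354.7, 437.4]), array([295.1, 437.4])]
4 [array([366.1,  91.9]), array([283.8,  91.9]), array([358.4,  89.9]), array([291.3,  90. ]), array([354.2, 434.5]), array([295.6, 434.5])]
```

View pics/c4.png

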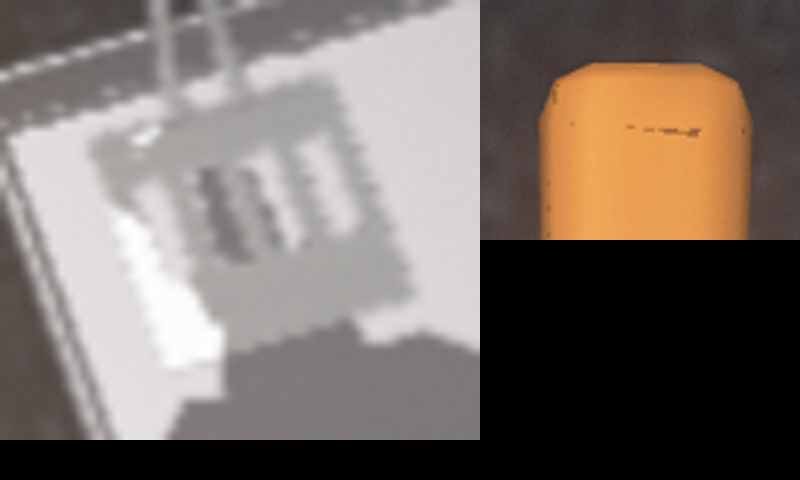

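```bash
python3 - <<'E'
from h import *
from scipy.optimize import least_squares
np.set_printoptions(precision=4,suppress=True)
obs=np.array([(251.5,203.5),(281.9,194.4),(291.5,222.3),(260.6,231.3)])
loc=np.array([(-45,-38,0),(-45,38,0),(45,38,0),(45,-38,0)])/1000
def pred(p):
    Rr=R.from_euler('ZYX',[p[3],p[4],0]); return np.array([proj('side2',Rr.apply(l)+p[:3]) for l in loc])
for pit in(-6,-3,0,3):
  q=np.radians(pit); f=lambda q2:(pred([q2[0],q2[1],.1-.105*np.sin(q),q2[2],q])-obs).ravel()
  s=least_squares(f,[.378,.179,-1.44]);print(pit,s.x,np.degrees(s.x[2]),s.cost)
E
```

```text
-6 [ 0.3772  0.1638 -1.4808] -84.8436649790854 1.3430215173853377
-3 [ 0.3774  0.168  -1.4785] -84.71154230913908 0.6815380857857757
0 [ 0.3777  0.1722 -1.476 ] -84.56780655579324 1.2991691250198676
3 [ 0.3779  0.1764 -1.4733] -84.41255723228328 2.890057321692502
```

Emit:
{"method": "move_arm", "body": {"moves": [[[0,0,-0.04,0,0],[0,0,-0.07,0,0],[0,0,-0.086,0,0],[0,0,-0.086,0,0],[0,0,-0.086,0,0]]]}}

```text
clock: 4.78
eef_pos: [0.366, 0.2792, 0.0577]
tool_rot: [0.663, 0.748, 0.0, 0.0]
ft_force: [0.1, -0.0, -1.7]
grip_width: 0.0191
grasp_force: 59.9
```

Emit:
{"method": "move_arm", "body": {"moves": [[[0,0,-0.002,0,0],[0,0,-0.004,0,0],[0,0,-0.006,0,0],[0,0,-0.006,0,0]]]}}

```text
clock: 5.28
eef_pos: [0.3653, 0.28, 0.0512]
tool_rot: [0.663, 0.749, -0.0, -0.0]
ft_force: [0.7, -0.2, -0.8]
grip_width: 0.0192
grasp_force: 59.9
```

Emit:
{"method": "move_arm", "body": {"moves": [[[0,0,-0.001,0,0],[0,0,-0.002,0,0],[0,0,-0.002,0,0]]]}}

```text
clock: 5.65
eef_pos: [0.3654, 0.2799, 0.0492]
tool_rot: [0.663, 0.749, -0.0, -0.0]
ft_force: [1.3, -0.2, -2.3]
grip_width: 0.0191
grasp_force: 59.9
```

Emit:
{"method": "move_arm", "body": {"moves": [[[0,0,-0.001,0,0],[0,0,-0.002,0,0],[0,0,-0.002,0,0]]]}}

```text
clock: 6.02
eef_pos: [0.3655, 0.2801, 0.0475]
tool_rot: [0.663, 0.749, 0.0, 0.0]
ft_force: [-1.4, 0.4, 1.1]
grip_width: 0.019
grasp_force: 60.5
```

Emit:
{"method": "move_arm", "body": {"moves": [[[0,0,-0.001,0,0],[0,0,-0.001,0,0]]]}}

```text
clock: 6.28
eef_pos: [0.3656, 0.2805, 0.0472]
tool_rot: [0.663, 0.749, 0.001, -0.0]
ft_force: [-2.2, 0.6, 7.2]
grip_width: 0.0192
grasp_force: 61.4
```

```bash
python3 - <<'E'
from h import *
np.set_printoptions(precision=3,suppress=True)
snap('side','side3');o=monitor.get_obs();print(o['clock'],o['eef_pos'],o['ft_force'],o['ft_torque'])
E
```

```text
6.325 [0.366 0.28  0.047] [-2.652  0.813  7.011] [-0.197  0.502 -0.041]
```

Emit:
{"method": "move_arm", "body": {"moves": [[[0,0,0.001,0,0],[0,0,0.001,0,0],[0,0,0.001,0,32],[0,0,0.001,0,32],[0,0,0.001,0,32]]]}}

```text
clock: 6.95
eef_pos: [0.3655, 0.2799, 0.0471]
tool_rot: [0.663, 0.749, -0.0, 0.0]
ft_force: [-0.2, 0.2, -0.6]
grip_width: 0.0274
grasp_force: 0.0
```

```bash
python3 - <<'E'
from h import *
np.set_printoptions(precision=3,suppress=True)
snap('side','side4');snap('wrist','wrist4');o=monitor.get_obs();print(o['clock'],o['eef_pos'],o['ft_force'],o['ft_torque'],o['grip_width'])
a=[cv2.imread(f'pics/{f}.png')[185:255,235:310] for f in('side3','side4')]
b=cv2.imread('pics/wrist4.png')[60:480,170:480]
o=np.zeros((600,800,3),np.uint8)
for i,x in enumerate(a):o[i*300:i*300+300,:450]=cv2.resize(x,(450,300) if 0 else (321,300),interpolation=cv2.INTER_CUBIC) if 0 else cv2.copyMakeBorder(cv2.resize(x,(321,300),interpolation=cv2.INTER_CUBIC),0,0,0,129,cv2.BORDER_CONSTANT)
o[:,450:]=cv2.resize(b,(350,474)) if 0 else cv2.copyMakeBorder(cv2.resize(b,(350,474)),0,126,0,0,cv2.BORDER_CONSTANT)
cv2.imwrite('pics/c5.png',o)
E
```

```text
7.05 [0.365 0.28  0.047] [ 0.035  0.253 -0.027] [ 0.04  -0.026  0.008] 0.027089858357028394
```

View pics/c5.png

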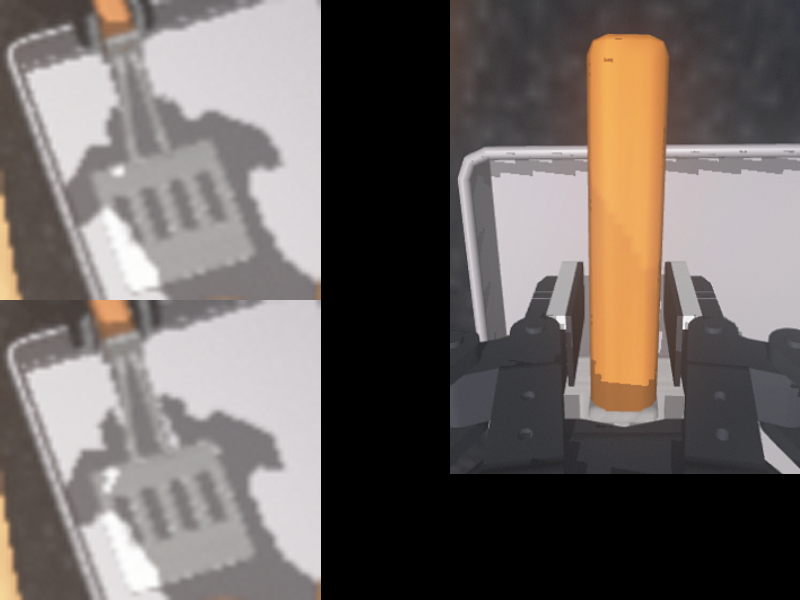

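Emit:
{"method": "move_arm", "body": {"moves": [[[0,0,-0.001,0,27],[0,0,-0.001,0,26],[0,0,0.001,0,0],[0,0,0.003,0,0],[0,0,0.003,0,0]]]}}

```text
clock: 7.68
eef_pos: [0.3656, 0.2801, 0.0505]
tool_rot: [0.663, 0.749, 0.0, -0.0]
ft_force: [0.7, 0.2, -0.9]
grip_width: 0.0192
grasp_force: 59.5
```

```bash
python3 - <<'E'
from h import *
np.set_printoptions(precision=3,suppress=True)
o=monitor.get_obs();print(o['clock'],o['eef_pos'],o['ft_force'],o['ft_torque'],o['grip_width'])
E
```

```text
7.675 [0.366 0.28  0.05 ] [ 0.735  0.171 -0.946] [0.092 0.047 0.038] 0.019163294199509278
```

Emit:
{"method": "move_arm", "body": {"moves": [[[0,0,-0.001,0,0],[0,0,-0.002,0,0],[0,0,-0.002,0,0]]]}}

```text
clock: 8.05
eef_pos: [0.3654, 0.2799, 0.0481]
tool_rot: [0.663, 0.749, -0.0, -0.0]
ft_force: [-0.3, -0.3, -1.2]
grip_width: 0.0195
grasp_force: 59.5
```

Emit:
{"method": "move_arm", "body": {"moves": [[[0,0,-0.001,0,0],[0,0,-0.001,0,0]]]}}

```text
clock: 8.3
eef_pos: [0.3654, 0.2799, 0.0472]
tool_rot: [0.663, 0.749, -0.0, -0.0]
ft_force: [-0.2, 0.3, -1.8]
grip_width: 0.0193
grasp_force: 59.5
```

```bash
python3 - <<'E'
from h import *
np.set_printoptions(precision=3,suppress=True)
o=monitor.get_obs();print(o['clock'],o['eef_pos'],o['ft_force'],o['ft_torque'],o['grip_width'])
E
```

```text
8.3 [0.365 0.28  0.047] [-0.183  0.304 -1.773] [ 0.107  0.042 -0.023] 0.019261389472808213
```

Emit:
{"method": "move_arm", "body": {"moves": [[[0,0,-0.001,0,0],[0,0,-0.001,0,0]]]}}

```text
clock: 8.55
eef_pos: [0.3656, 0.2801, 0.0465]
tool_rot: [0.663, 0.749, 0.0, 0.0]
ft_force: [0.4, 0.9, 0.5]
grip_width: 0.0193
grasp_force: 59.9
```

Emit:
{"method": "move_arm", "body": {"moves": [[[0,0,-0.001,0,0],[0,0,-0.001,0,0]]]}}

```text
clock: 8.8
eef_pos: [0.3656, 0.2804, 0.0462]
tool_rot: [0.663, 0.749, 0.0, -0.0]
ft_force: [-2.4, -0.2, 7.1]
grip_width: 0.0192
grasp_force: 60.8
```

```bash
python3 - <<'E'
from h import *
np.set_printoptions(precision=3,suppress=True)
o=monitor.get_obs();print(o['clock'],o['eef_pos'],o['ft_force'],o['ft_torque'],o['grip_width'])
E
```

```text
8.8 [0.366 0.28  0.046] [-2.428 -0.246  7.07 ] [-0.286  0.533 -0.087] 0.019224846188639358
```

Emit:
{"method": "move_arm", "body": {"moves": [[[0,0,0.001,0,0],[0.0008,-0.006,0.001,0,0],[0.0015,-0.012,0.001,0,0],[0.0023,-0.018,0.001,0,0],[0.0025,-0.02,0.001,0,0]]]}}

```text
clock: 9.43
eef_pos: [0.3683, 0.2597, 0.0465]
tool_rot: [0.663, 0.749, 0.0, -0.0]
ft_force: [-0.2, 1.8, 1.4]
grip_width: 0.0188
grasp_force: 60.1
```

Emit:
{"method": "move_arm", "body": {"moves": [[[0.0007,-0.006,0,0,0],[0.0015,-0.012,0,0,0],[0.0022,-0.018,0,0,0],[0.0025,-0.02,0,0,0]]]}}

```text
clock: 9.93
eef_pos: [0.3706, 0.2399, 0.0464]
tool_rot: [0.663, 0.749, 0.0, -0.0]
ft_force: [-1.5, 3.2, 3.4]
grip_width: 0.0191
grasp_force: 60.1
```

```bash
python3 - <<'E'
from h import *
np.set_printoptions(precision=3,suppress=True)
o=monitor.get_obs();print(o['clock'],o['eef_pos'],o['ft_force'],o['ft_torque'])
snap('side','side5');snap('wrist','wrist5')
a=cv2.imread('pics/side5.png')[180:310,225:365]
cv2.imwrite('pics/c6.png',cv2.resize(a,None,fx=4.5,fy=4.5,interpolation=cv2.INTER_CUBIC))
E
```

```text
9.925 [0.371 0.24  0.046] [-1.495  3.156  3.376] [0.603 0.161 0.004]
```

View pics/c6.png

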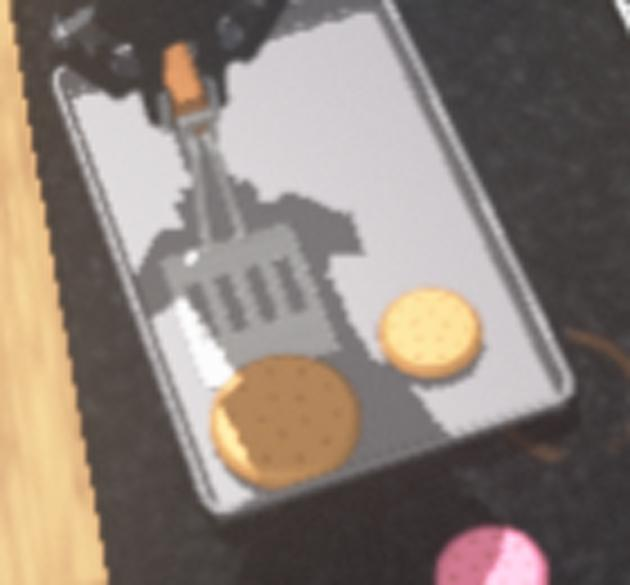

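Emit:
{"method": "move_arm", "body": {"moves": [[[0.0006,-0.005,0,0,0],[0.0012,-0.01,0,0,0],[0.0019,-0.015,0,0,0],[0.0022,-0.018,0,0,0]]]}}

```text
clock: 10.52
eef_pos: [0.3729, 0.2219, 0.0465]
tool_rot: [0.663, 0.749, 0.0, -0.0]
ft_force: [-1.1, 3.6, 3.9]
grip_width: 0.0194
grasp_force: 60.4
```

```bash
python3 - <<'E'
from h import *
np.set_printoptions(precision=3,suppress=True)
o=monitor.get_obs();print(o['clock'],o['eef_pos'],o['ft_force'],o['ft_torque'])
snap('side','side6')
a=cv2.imread('pics/side6.png')[180:310,225:365]
cv2.imwrite('pics/c7.png',cv2.resize(a,None,fx=4.5,fy=4.5,interpolation=cv2.INTER_CUBIC))
# colour-based biscuit measure
for f in('side0','side5','side6'):
    h=cv2.cvtColor(cv2.imread(f'pics/{f}.png'),cv2.COLOR_BGR2HSV)
    m=((h[...,0]>8)&(h[...,0]<25)&(h[...,1]>90)).astype(np.uint8);m[:,:250]=0;m[:220]=0;m[300:]=0;m[:,350:]=0
    n,l,s,c=cv2.connectedComponentsWithStats(m);print(f,[(s[i].tolist(),c[i]) for i in range(1,n) if s[i,4]>100])
E
```

```text
10.525 [0.373 0.222 0.046] [-1.122  3.593  3.922] [ 0.713  0.11  -0.05 ]
side0 [([309, 244, 23, 20, 351], array([320.217, 253.701])), ([271, 255, 33, 29, 758], array([286.518, 269.099]))]
side5 [([309, 244, 23, 20, 300], array([320.96 , 253.807])), ([272, 259, 33, 30, 740], array([288.22 , 273.001]))]
side6 [([309, 244, 23, 20, 311], array([320.842, 253.859])), ([272, 259, 33, 29, 735], array([288.668, 272.95 ]))]
```

Emit:
{"method": "move_arm", "body": {"moves": [[[0.0006,-0.005,0,0,0],[0.0012,-0.01,0,0,0],[0.0019,-0.015,0,0,0],[0.0025,-0.02,0,0,0],[0.0025,-0.02,0,0,0]]]}}

```text
clock: 11.2
eef_pos: [0.3754, 0.2014, 0.0464]
tool_rot: [0.663, 0.749, -0.0, 0.0]
ft_force: [0.2, 1.9, 4.1]
grip_width: 0.0188
grasp_force: 60.4
```

```bash
cat > chk.py <<'E'
from h import *
import sys
np.set_printoptions(precision=3,suppress=True)
o=monitor.get_obs();print(o['clock'],o['eef_pos'],o['ft_force'],o['ft_torque'])
f=sys.argv[1];snap('side',f)
h=cv2.cvtColor(cv2.imread(f'pics/{f}.png'),cv2.COLOR_BGR2HSV)
m=((h[...,0]>8)&(h[...,0]<25)&(h[...,1]>90)).astype(np.uint8);m[:,:250]=0;m[:220]=0;m[300:]=0;m[:,350:]=0
n,l,s,c=cv2.connectedComponentsWithStats(m);print(f,[(s[i].tolist(),c[i]) for i in range(1,n) if s[i,4]>100])
E
python3 chk.py side7
```

```text
11.2 [0.375 0.201 0.046] [0.223 1.947 4.056] [ 0.472 -0.059  0.107]
side7 [([309, 244, 23, 20, 320], array([320.688, 253.784])), ([273, 258, 33, 30, 737], array([289.453, 272.408]))]
```

Emit:
{"method": "move_arm", "body": {"moves": [[[0.0006,-0.005,0,0,0],[0.0012,-0.01,0,0,0],[0.0019,-0.015,0,0,0],[0.0025,-0.02,0,0,0],[0.0025,-0.02,0,0,0]]]}}

```text
clock: 11.88
eef_pos: [0.3778, 0.1818, 0.0464]
tool_rot: [0.663, 0.749, -0.0, 0.0]
ft_force: [-0.1, 3.3, 5.2]
grip_width: 0.0192
grasp_force: 60.5
```

```bash
python3 chk.py side8; python3 - <<'E'
from h import *
a=cv2.imread('pics/side8.png')[180:310,225:365]
cv2.imwrite('pics/c8.png',cv2.resize(a,None,fx=4.5,fy=4.5,interpolation=cv2.INTER_CUBIC))
E
```

```text
11.875 [0.378 0.182 0.046] [-0.104  3.254  5.225] [0.497 0.019 0.044]
side8 [([309, 244, 23, 20, 333], array([320.384, 253.712])), ([273, 259, 34, 29, 708], array([290.136, 272.374]))]
```

View pics/c8.png

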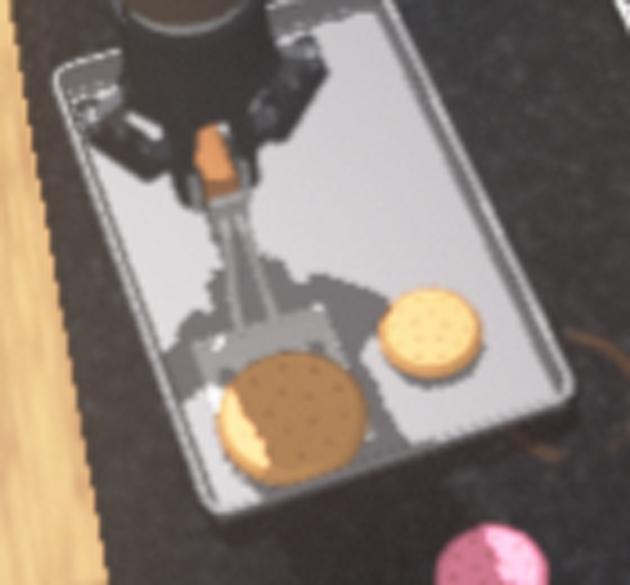

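Emit:
{"method": "move_arm", "body": {"moves": [[[0.0006,-0.005,0,0,0],[0.0012,-0.01,0,0,0],[0.0019,-0.015,0,0,0],[0.002,-0.016,0,0,0]]]}}

```text
clock: 12.42
eef_pos: [0.3797, 0.1662, 0.0464]
tool_rot: [0.663, 0.749, 0.0, -0.0]
ft_force: [-0.9, 5.2, 5.0]
grip_width: 0.0193
grasp_force: 60.6
```

```bash
python3 chk.py side9
```

```text
12.425 [0.38  0.166 0.046] [-0.873  5.177  5.029] [ 0.842  0.064 -0.001]
side9 [([309, 244, 23, 20, 346], array([320.153, 253.803])), ([273, 259, 34, 29, 719], array([289.901, 272.353]))]
```

Emit:
{"method": "move_arm", "body": {"moves": [[[-0.0002,0.002,0,0,0],[-0.0004,0.003,0.001,0,0],[-0.0004,0.003,0.003,0,0],[-0.0004,0.003,0.006,0,0],[-0.0004,0.003,0.01,0,0]]]}}

```text
clock: 13.1
eef_pos: [0.3788, 0.1688, 0.0562]
tool_rot: [0.663, 0.749, -0.0, -0.0]
ft_force: [0.6, 0.0, -2.3]
grip_width: 0.0195
grasp_force: 59.4
```

```bash
python3 chk.py side10; python3 - <<'E'
from h import *
np.set_printoptions(precision=4,suppress=True)
print(onz('side9',289.9,272.35,.0125)-onz('side0',286.5,269.1,.0105))
E
```

```text
13.1 [0.379 0.169 0.056] [ 0.613  0.028 -2.267] [ 0.148  0.007 -0.035]
side10 [([309, 244, 23, 20, 342], array([320.19 , 253.743])), ([272, 256, 34, 29, 731], array([289.187, 269.555]))]
[ 0.0061 -0.0119  0.002 ]
```

Emit:
{"method": "move_arm", "body": {"moves": [[[0,0,0.006,0,0],[0,0,0.013,0,0],[0,0,0.021,0,0],[0,0,0.03,0,0],[0,0,0.039,0,0]]]}}

```text
clock: 13.78
eef_pos: [0.3794, 0.169, 0.0961]
tool_rot: [0.663, 0.749, 0.0, 0.0]
ft_force: [0.0, -0.5, -2.1]
grip_width: 0.0191
grasp_force: 59.4
```

Emit:
{"method": "move_arm", "body": {"moves": [[[0,0,0.009,0,0],[0,0,0.018,0,0],[0,0,0.027,0,0],[0,0,0.036,0,0],[0,0,0.045,0,0]]]}}

```text
clock: 14.4
eef_pos: [0.3792, 0.169, 0.1409]
tool_rot: [0.663, 0.749, -0.0, -0.0]
ft_force: [-0.2, 0.9, -2.3]
grip_width: 0.0191
grasp_force: 59.4
```

Emit:
{"method": "move_arm", "body": {"moves": [[[0,0,0.009,0,0],[0,0,0.018,0,0],[0,0,0.027,0,0],[0,0,0.036,0,0],[0,0,0.043,0,0]]]}}

```text
clock: 15.02
eef_pos: [0.3794, 0.169, 0.1839]
tool_rot: [0.663, 0.749, 0.0, 0.0]
ft_force: [-1.1, -0.5, -1.8]
grip_width: 0.0196
grasp_force: 59.4
```

Emit:
{"method": "move_arm", "body": {"moves": [[[0,0,0.004,0,0],[0,0,0.006,0,0],[0,0,0.006,0,0],[0,0,0.006,0,0],[0,0,0.006,0,0]]]}}

```text
clock: 15.65
eef_pos: [0.3791, 0.1689, 0.1891]
tool_rot: [0.663, 0.749, -0.0, -0.0]
ft_force: [0.3, -0.4, -1.8]
grip_width: 0.0194
grasp_force: 59.4
```

Emit:
{"method": "move_arm", "body": {"moves": [[[0,0,0,0,0],[0,0,0,0,0],[0,0,0,0,0],[0,0,0,0,0],[0,0,0,0,0]]]}}

```text
clock: 16.27
eef_pos: [0.3793, 0.169, 0.1893]
tool_rot: [0.663, 0.749, 0.0, -0.0]
ft_force: [0.5, -0.3, -1.9]
grip_width: 0.0193
grasp_force: 59.4
```

```bash
python3 chk.py side11; python3 - <<'E'
from h import *
np.set_printoptions(precision=4,suppress=True)
a=cv2.imread('pics/side11.png')[140:310,215:375]
cv2.imwrite('pics/c9.png',cv2.resize(a,None,fx=3.5,fy=3.5,interpolation=cv2.INTER_CUBIC))
E
```

```text
16.275 [0.379 0.169 0.189] [ 0.48  -0.324 -1.877] [0.178 0.043 0.028]
side11 [([267, 223, 37, 32, 899], array([284.924, 238.333])), ([309, 244, 23, 20, 348], array([320.178, 253.687]))]
```

View pics/c9.png

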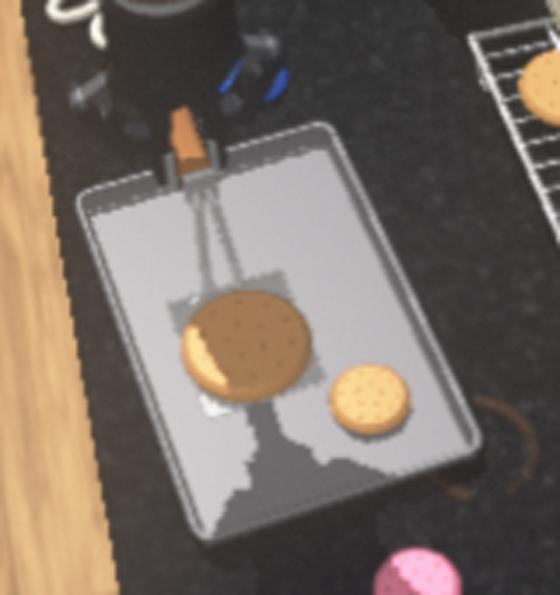

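```bash
python3 - <<'E'
from h import *
np.set_printoptions(precision=4,suppress=True)
p=onz('side11',285.0,238.3,.156);o=monitor.get_obs();g=np.array(o['eef_pos'])[:2]
print(p, g+.105*np.array([.126,-.992]), abs(np.array(o['joint_vel'])).max())
# level check from image: expected semi-axes of a level 82 mm disc
for z in(.163,):
    q=[proj('side11',[p[0]+.041*np.cos(t),p[1]+.041*np.sin(t),z]) for t in np.linspace(0,6.28,60)];q=np.array(q);print(q.min(0),q.max(0))
if np.hypot(*(p[:2]-(g+.105*np.array([.126,-.992]))))<.025: print(job.job_done())
E
```

```text
[0.3918 0.055  0.156 ] [0.3926 0.0649] 0.0011860473310104866
[265.5489 220.8737] [304.0091 252.7603]
the job is handed in; nothing more can be done
None
```

The job is handed in, but no verdict came back. At hand-in the arm was still gripping the slice, with the big biscuit flat on the blade about 15 cm above the worktop and roughly 1 cm or less off the blade's centre. The small biscuit, the tray and the other things looked undisturbed.

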